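# Tip the front row of beads into the scale pan

### The job

Set the stemmed brass scale pan down just in front of the little bead tray, slid in so that its rim reaches under the tray's open front edge, and let go of it; then raise the tray's rear handle so that the front row of three brass beads rolls off into the pan while the raised lip keeps the back row in the tray. Lower the tray to its rest again and leave it, with the pan standing upright on the counter.

Things in the scene. Friction and masses are not known exactly. Their poses are not given: they have to be found in the camera images.
- pan_stem (a point): Round brass scale pan, loose, 250 g: 130 mm across the rim, 22 mm tall, 3 mm walls, with an upright round stem 14 mm thick in its centre, its top 60 mm above the pan's underside. This point is on the stem's axis, 46 mm above the underside: grip the stem here from above. z is up. A bystander pan of the same size has no stem and is not wanted.
- tray_mouth (a point): Point on the counter straight below the middle of the tray's open front edge, fixed to the stand. x is level, from front edge back to handle; y along rows and hinge. Beads fall 0 to 35 mm in front (x < 0), within 27 mm in y; a stem at x = -52 +-10 mm catches all, its rim under the edge (60 mm up): lower the pan at x = -85, then slide it in. Hinge axis: x = +30, z = 55 mm.
- tray_grip (a point): Middle of the tray's rear handle, a level steel bar 12 mm thick, 88 mm long, parallel to the hinge, 106 mm from it, about 52 mm above the counter at rest; an arm at each end (72 mm clear between), 40 mm clear between bar and tray. Frame of the tray: x from front to handle, y along the bar. Tray: aluminium, 89 x 62 mm, 0.3 kg; lifting takes under 5 N and the bar may turn between the fingers.
- tray (a joint): Tilt of the tray about its hinge, rad: 0 at rest (floor leaning back 0.14 rad, handle down), grows as the handle is raised, level at 0.14, stop at 0.8. Front beads roll off past about 0.2; 0.4 to 0.5, reached in 2 s or more, empties the front row while the lip holds the back row. Damped; sinks back to 0 by itself when let go.
- front1_center (a point): Centre of one of the three loose brass beads (balls 16 mm in diameter, 18 g) of the front row, in front of the 9 mm raised lip.
- front2_center (a point): Centre of one of the three loose brass beads (balls 16 mm in diameter, 18 g) of the front row, in front of the 9 mm raised lip.
- front3_center (a point): Centre of one of the three loose brass beads (balls 16 mm in diameter, 18 g) of the front row, in front of the 9 mm raised lip.
- back1_center (a point): Centre of one of the three loose brass beads (balls 16 mm in diameter, 18 g) of the back row, behind the 9 mm raised lip, against the tray's back wall (free to roll 31 mm to the lip).
- back2_center (a point): Centre of one of the three loose brass beads (balls 16 mm in diameter, 18 g) of the back row, behind the 9 mm raised lip, against the tray's back wall (free to roll 31 mm to the lip).
- back3_center (a point): Centre of one of the three loose brass beads (balls 16 mm in diameter, 18 g) of the back row, behind the 9 mm raised lip, against the tray's back wall (free to roll 31 mm to the lip).
Things that resemble listed ones, but are neither listed nor needed, are in the scene too. Of the things shaped like the part that bears pan_stem, the brass one is meant.

How it is judged:
By the outcome, as a careful person would: the job done as asked, in the order asked, and still so for the second after the job is handed in, with the robot touching nothing.
It also fails if it takes over 59 s, if anything falls off the work surface, if the arm or the gripper's body presses on something with over 40 N, if the wrist force passes 120 N, or if a joint passes its speed limit or range.

### The arm

A 7-joint arm with a two-finger parallel gripper is mounted at the origin on the work surface. World frame = base frame: x ahead of the robot, y to its left, z up, the work surface at z = 0. Lengths are in m, angles in rad, forces in N, time in s.
With the tool pointing down it reaches from about 0.35 to 0.9 m from the base axis. Payload 8.1 kg.
Tool frame: the origin (TCP) lies on the centre line of the jaws, within the pads' length; the fingertips stand 19 mm ahead of it and the grasp point (between the pads) is the TCP (arm.tip_reach is the distance from the TCP to the fingertips, in m); z points along the fingers, y is the line along which they close (so a half turn about z gives the same grasp; the last joint's range is limited). The gripper opens to 92 mm and grips with 3 to 60 N. Pads are 19 mm wide; open, the fingers measure 130 mm over their backs; the gripper's body (75 mm by 190 mm) begins 47 mm behind the grasp point.
Start: joints at [1.165, 0.434, 0.025, 1.573, -0.012, 1.134, -0.075], TCP at [0.186, -0.597, 0.246] pointing down, gripper open.
Joint ranges: [-2.62, 2.62], [-0.44, 2.09], [-1.27, 1.32], [0.08, 2.57], [-1.32, 4.46], [0.12, 2], [-2.74, 2.74]. Speed limits (rad/s): [2.22, 2.22, 3.01, 3.01, 3.14, 3.14, 3.14].

### API

Orientations are given as a rotation vector (axis times angle).
In Python, from cell import arm gives the robot as it stands.
- The arm moves only by the tool arm_command, never from a script. Its argument "targets" is a list that holds one entry, the list of rows, each a list of 6 numbers: the shift along the tool's x, y, z in m, then the turn, a rotation vector about the tool's x, y, z in rad. A call has 1 to 10 rows; each row shifts and turns the commanded pose from where the row before left it, along the tool's axes as they then stand; what a row does not reach is not made up. A row lasts 1/8 s, in which the tool goes at most 62.5 mm and 10.7 degrees, less where a joint would pass 70% of its speed; a pose out of reach is approached as far as the arm can. A call with a gripper value outside its range is refused whole. "jaw" is the finger opening in m, from 0 to 0.0918, set as the call begins (left out, the last holds). The fingers move at their own pace and stop on an object; "newtons" is the grip in N (left out, the last holds). Time passes only in rows, so rows that do not move let the fingers close. It gives the time, the measured TCP pose, the force, the opening and the grip force at its end, in the units of the state.
- arm.observe(): the state, without advancing time (a new reading comes with each control period).
- arm.get_image(name): name is "scene" or "top" or "wrist"; returns a dict with "pixels" (480x640x3 uint8, red, green, blue), "z_map" (480x640 float32, m along the optical axis (not along the pixel's ray), 0 where there is no reading), "fx", "fy", "cx", "cy" (pixels), "dist" ([k1, k2, p1, p2, k3] as OpenCV has them; the pictures are not rectified), "xyz" and "rotation" of the camera in the world; the wrist camera has in their place "T_tool_cam" (4x4, takes a point from camera to tool coordinates, whose origin is the TCP and whose axes are the flange's). Camera axes: x right, y down, z forward; pixel columns grow to the right and rows downward; lengths in m; the calibration is good to about 2 mm. A picture is of the moment at which its call begins: read the wrist's pose just before it.
- arm.sign_off(): hands the job in; it is judged then, once.
The state is a dict: "clock": time; "joints": joint angles; "dq": joint speeds; "joint_efforts": joint torques, N m; "position": TCP position; "ee_rot": TCP orientation; "force": force on the tool from outside, world axes, zero at the start; "ft_torque": the same for the moment, N m; "width": opening from 0.0 (shut) to 1.0 (fully open); "gripper_force": force on a finger pad.
Only numpy, scipy, OpenCV 4.12 (cv2) and the standard library are available. Lean on these libraries where they do the work, as an engineer would, in place of code of your own. Each camera call takes 0.05 s, during which the arm holds its last target. There are 200 camera calls.

## Working session

There is one attempt and no reset: what is moved stays moved. The work goes in short steps, Python scripts to look and compute and a tool call to move; the robot and the scene stay as the last step left them, time stands still between calls to the robot, and variables do not carry over. Pictures are saved under pics/ and viewed, at most 10 in all, crops included, and the job is handed in when it is done.

Besides the shell and the picture viewer there is one more tool, called after "Emit:" as name(argument=value, ...), one argument or row to a line, values as JSON. arm_command: Moves the arm, as the interface text tells. Its arguments: {"type":"object","properties":{"targets":{"type":"array","items":{"type":"array","items":{"type":"array","items":{"type":"number"}}}},"jaw":{"type":"number"},"newtons":{"type":"number"}},"required":["targets"]}

```bash
mkdir -p pics; ls; cat > h.py <<'E'
import numpy as np, cv2
from cell import arm
from scipy.spatial.transform import Rotation as R
def grab(n):
    s=arm.observe(); im=arm.get_image(n)
    np.savez(f'{n}.npz',pos=s['position'],rot=s['ee_rot'],**im); return im
def load(n): return np.load(f'{n}.npz')
def camT(im):
    T=np.eye(4)
    if 'T_tool_cam' in im:
        T[:3,:3]=R.from_rotvec(np.ravel(im['rot'])).as_matrix() if np.size(im['rot'])==3 else im['rot']; T[:3,3]=im['pos']; return T@im['T_tool_cam']
    r=np.array(im['rotation']); T[:3,:3]=R.from_rotvec(r).as_matrix() if r.size==3 else r
    T[:3,3]=im['xyz']; return T
def ray(im,u,v):
    K=np.array([[im['fx'],0,im['cx']],[0,im['fy'],im['cy']],[0,0,1]],float)
    p=cv2.undistortPoints(np.array([[[u,v]]],float),K,np.array(im['dist'],float))[0,0]
    return np.array([p[0],p[1],1.])
def px(im,u,v,z=None):
    """world point from depth, or on plane z"""
    d=ray(im,u,v);T=camT(im)
    if z is None:
        k=np.median([q for q in im['z_map'][v-1:v+2,u-1:u+2].ravel() if q>0])
    else: k=(z-T[2,3])/(T[:3,:3]@d)[2]
    return (T[:3,:3]@d*k+T[:3,3])
E
python3 - <<'E'
from h import *
for n in['top','scene']:
    im=grab(n);cv2.imwrite(f'pics/{n}0.png',im['pixels'][:,:,::-1]);print(n,im['fx'],im['xyz'],im['rotation'])
print(arm.observe())
E
```

```text
pics
top 532.6206098566236 [ 0.5680791  -0.08841825  1.0003932 ] [-2.19559364  2.21553483 -0.03739677]
scene 503.36582006371816 [1.18354061 0.35182543 0.93060884] [-1.20202186 -2.42442865  0.85043113]
{'clock': 0.1, 'joints': array([ 1.16539553,  0.43513957,  0.02492573,  1.57398517, -0.01157588,
        1.1339824 , -0.07508052]), 'dq': array([ 0.00064044, -0.0012311 , -0.00102875, -0.0023038 ,  0.00102518,
        0.00013581,  0.00113852]), 'joint_efforts': array([ 2.66393341e-03, -6.69117594e+01,  9.87746604e-01, -3.15141678e+01,
       -6.05390361e-02,  3.73710506e-02,  3.44263924e-05]), 'position': array([ 0.1862193 , -0.59617656,  0.2450395 ]), 'ee_rot': array([-3.10434019e+00, -4.73628923e-01,  5.19758335e-04]), 'force': array([-0.36792818,  0.7826383 , -0.39916865]), 'ft_torque': array([ 0.01004442,  0.0036974 , -0.03917987]), 'gripper_force': 0.0, 'width': 1.0009814592790551}
```

View pics/top0.png

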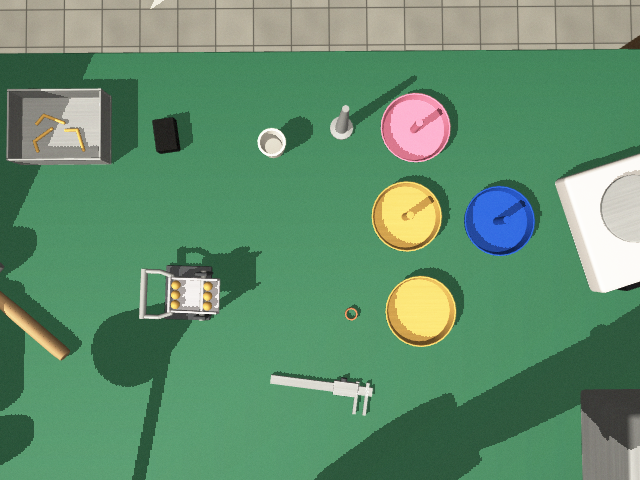

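View pics/scene0.png

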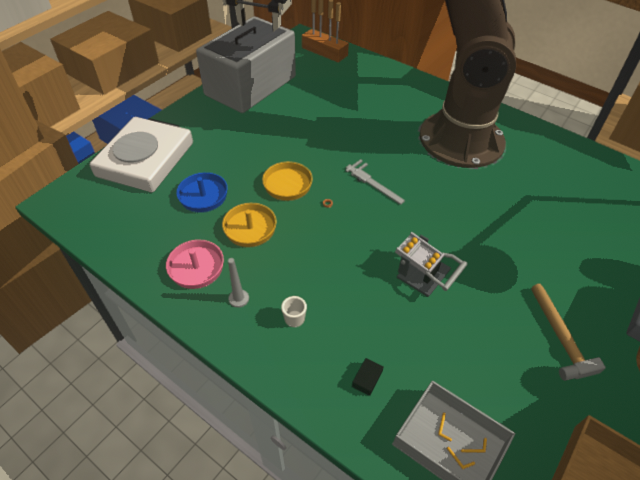

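The top view shows four stemmed or pan-like candidates:
- pink, with stem (417,127)
- blue, with stem (500,220)
- brass, with stem (408,215)
- brass, without stem (421,311)

The one meant is (408,215), because it is both brass and stemmed. The tray's handle bar is at (145,294) and its open front at about (218,297). I'll confirm in a crop.

```bash
python3 - <<'E'
from h import *
im=load('top');p=im['pixels'][:,:,::-1]
a=cv2.resize(p[250:340,130:250],None,fx=5,fy=5,interpolation=2); b=cv2.resize(p[175:255,365:445],None,fx=5,fy=5,interpolation=2)
c=np.zeros((450,1000,3),np.uint8);c[:,:600]=a;c[:400,600:]=b
c=cv2.resize(c,(800,360));cv2.imwrite('pics/crop1.png',c)
for u,v in[(408,215),(407,215),(409,214),(207,288),(207,298),(208,305),(175,286),(175,296),(175,307),(145,294),(145,280),(145,305)]:print(u,v,px(im,u,v).round(4))
E
```

```text
408 215 [ 0.63   -0.2536  0.06  ]
407 215 [ 0.63   -0.2518  0.0601]
409 214 [ 0.6317 -0.2553  0.0602]
207 288 [0.5051 0.1002 0.0699]
207 298 [0.4878 0.1002 0.0701]
208 305 [0.4757 0.0984 0.0705]
175 286 [0.5087 0.1577 0.0632]
175 296 [0.4911 0.1579 0.0625]
175 307 [0.4718 0.1582 0.0612]
145 294 [0.4945 0.2131 0.0543]
145 280 [0.5193 0.2125 0.0561]
145 305 [0.4752 0.2128 0.0551]
```

View pics/crop1.png

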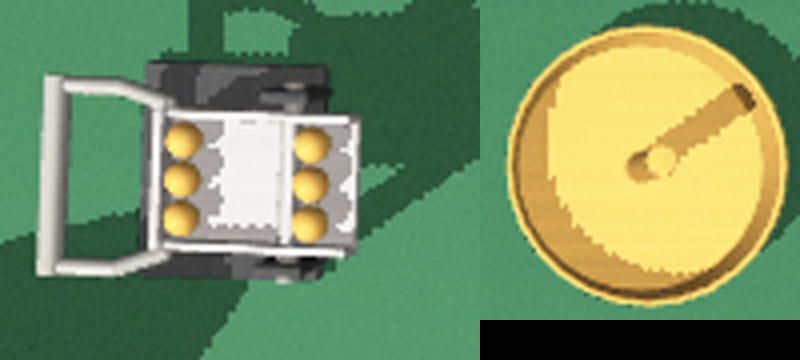

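```bash
python3 - <<'E'
from h import *
im=load('top')
print('stem',px(im,410.5,215.5,.06),'rim c',px(im,406.75,216.5,.022))
A=px(im,143.4,269.3,.058);B=px(im,141.2,318.8,.058);print('bar',A,B,(A+B)/2,np.linalg.norm(A-B))
C=px(im,219.2,279.2,.064);D=px(im,217.2,313.5,.064);print('front',C,D,(C+D)/2,np.linalg.norm(C-D))
for P,Q in((A,B),(C,D)):
  d=P-Q;print('row dir deg',np.degrees(np.arctan2(d[1],d[0])))
d=(A+B)/2-(C+D)/2;print('len',np.linalg.norm(d[:2]),np.degrees(np.arctan2(d[1],d[0])))
s=arm.observe();print(s['clock'],R.from_rotvec(s['ee_rot']).as_matrix().round(3))
im=grab('wrist');print(im['T_tool_cam'].round(3))
E
```

```text
stem [ 0.62905462 -0.2579724   0.06      ] rim c [ 0.62973762 -0.25789497  0.022     ]
bar [0.5382814  0.21477767 0.058     ] [0.45132146 0.21851554 0.058     ] [0.49480143 0.21664661 0.058     ] 0.08704023764685961
front [0.51992612 0.07995363 0.064     ] [0.46006812 0.0836403  0.064     ] [0.48999712 0.08179697 0.064     ] 0.05997142175952636
row dir deg -2.4612793810124676
row dir deg -3.524405212819945
len 0.13493519504803972 87.9595775380497
0.1 [[ 0.955  0.298 -0.001]
 [ 0.298 -0.955  0.001]
 [-0.    -0.001 -1.   ]]
[[-0.    -0.958 -0.288  0.077]
 [ 1.    -0.    -0.     0.   ]
 [ 0.    -0.288  0.958 -0.138]
 [ 0.     0.     0.     1.   ]]
```

The crop confirms the brass pan with its stem at top-view (410.5,215.5). The tray's bar centre is at (142.6,294) and its open edge centre at (218.3,296.3). Sizes agree: bar 87 mm, bar to edge 135 mm. Next I move above the stem.

Emit:
arm_command(
  targets=[
    [[0.0524,-0.0191,0,0,0,0],[0.0524,-0.0191,0,0,0,0],[0.0524,-0.0191,0,0,0,0],[0.0524,-0.0191,0,0,0,0],[0.0524,-0.0191,0,0,0,0],[0.0524,-0.0191,0,0,0,0],[0.0524,-0.0191,0,0,0,0],[0.0524,-0.0191,0,0,0,0],[0.0524,-0.0191,0,0,0,0],[0.0524,-0.0191,0,0,0,0]],
  ],
  jaw=0.06,
)

```text
clock: 1.4
position: [0.6307, -0.2569, 0.2454]
ee_rot: [3.106, 0.473, -0.001]
force: [0.5, -1.5, 0.3]
width: 0.651
gripper_force: 0.0
```

Emit:
arm_command(
  targets=[
    [[0,0,0.01,0,0,-0.175],[0,0,0.01,0,0,-0.175],[0,0,0.01,0,0,-0.175],[0,0,0.01,0,0,-0.175],[0,0,0.01,0,0,-0.175],[0,0,0.01,0,0,-0.175],[0,0,0.01,0,0,-0.175],[0,0,0,0,0,0],[0,0,0,0,0,0]],
  ],
)

```text
clock: 2.52
position: [0.6297, -0.2581, 0.1759]
ee_rot: [2.273, 2.168, 0.0]
force: [0.6, 0.5, 0.0]
width: 0.659
gripper_force: 0.0
```

```bash
python3 - <<'E'
from h import *
im=grab('wrist');cv2.imwrite('pics/w1.png',im['pixels'][:,:,::-1])
s=arm.observe();m=R.from_rotvec(s['ee_rot']).as_matrix();print(s['clock'],s['position'],s['joints'].round(2),m.round(3),np.degrees(np.arctan2(m[1,0],m[0,0])))
E
```

```text
2.575 [ 0.62981259 -0.25809652  0.17617214] [ 0.55  0.62 -0.39  1.48  0.25  1.09  0.07] [[ 0.046  0.999  0.001]
 [ 0.999 -0.046 -0.   ]
 [-0.     0.001 -1.   ]] 87.34560410480462
```

View pics/w1.png

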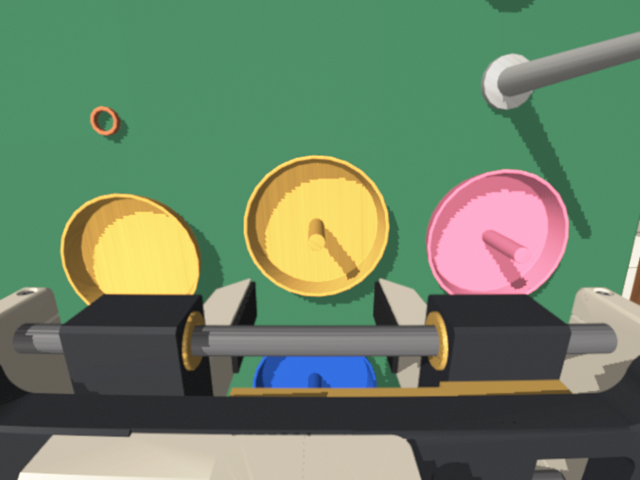

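The wrist view shows the stemmed brass pan centred, stem top at (317,242). The bystander is on the left, pink is on the right, and blue is below behind the fingers.

```bash
python3 - <<'E'
from h import *
im=load('wrist');print(px(im,317,242,.06),px(im,317,242), px(im,316.5,226.5,.022))
E
```

```text
[ 0.63089459 -0.25751715  0.06      ] [ 0.63089118 -0.25767065  0.05949268] [ 0.63085008 -0.25467422  0.022     ]
```

Stem is within 1 mm of the TCP axis. Descend 130 mm and grip.

Emit:
arm_command(
  targets=[
    [[0,0.001,0.03,0,0,0],[0,0,0.03,0,0,0],[0,0,0.03,0,0,0],[0,0,0.025,0,0,0],[0,0,0.015,0,0,0],[0,0,0,0,0,0],[0,0,0,0,0,0]],
  ],
)

```text
clock: 3.45
position: [0.6314, -0.2583, 0.047]
ee_rot: [2.268, 2.172, 0.001]
force: [-0.5, 0.6, 0.5]
width: 0.652
gripper_force: 0.0
```

Emit:
arm_command(
  targets=[
    [[0,0,0,0,0,0],[0,0,0,0,0,0],[0,0,0,0,0,0],[0,0,0,0,0,0],[0,0,0,0,0,0],[0,0,0,0,0,0],[0,0,0,0,0,0],[0,0,0,0,0,0]],
  ],
  jaw=0.0,
  newtons=25,
)

```text
clock: 4.45
position: [0.6306, -0.2581, 0.0457]
ee_rot: [2.269, 2.173, 0.0]
force: [0.6, -0.9, -0.3]
width: 0.146
gripper_force: 25.0
```

Emit:
arm_command(
  targets=[
    [[0,0,-0.015,0,0,0],[0,0,-0.025,0,0,0],[0,0,-0.02,0,0,0]],
  ],
)

```text
clock: 4.82
position: [0.6308, -0.2581, 0.1074]
ee_rot: [2.268, 2.173, 0.001]
force: [0.9, -0.0, -3.0]
width: 0.142
gripper_force: 25.0
```

Emit:
arm_command(
  targets=[
    [[0.012,-0.008,0,0,0,0],[0.03,-0.019,0,0,0,0],[0.035,-0.022,0,0,0,0],[0.035,-0.022,0,0,0,0],[0.035,-0.022,0,0,0,0],[0.035,-0.022,0,0,0,0],[0.035,-0.022,0,0,0,0],[0.02,-0.012,0,0,0,0],[0.01,-0.0076,0,0,0,0],[0,0,0,0,0,0]],
  ],
)

```text
clock: 6.08
position: [0.484, -0.0042, 0.1055]
ee_rot: [-2.267, -2.174, 0.001]
force: [0.7, -0.2, -3.8]
width: 0.147
gripper_force: 25.0
```

```bash
python3 - <<'E'
from h import *
im=grab('wrist');cv2.imwrite('pics/w2.png',im['pixels'][:,:,::-1])
s=arm.observe();print(s['clock'],s['position'],s['ee_rot'],s['width'],s['force'])
E
```

```text
6.125 [ 0.48466125 -0.00505281  0.10561317] [ 2.26857361e+00  2.17289955e+00 -6.60986366e-04] 0.14791244432779033 [ 5.29608189e-01 -1.22743432e-03 -2.91795288e+00]
```

View pics/w2.png

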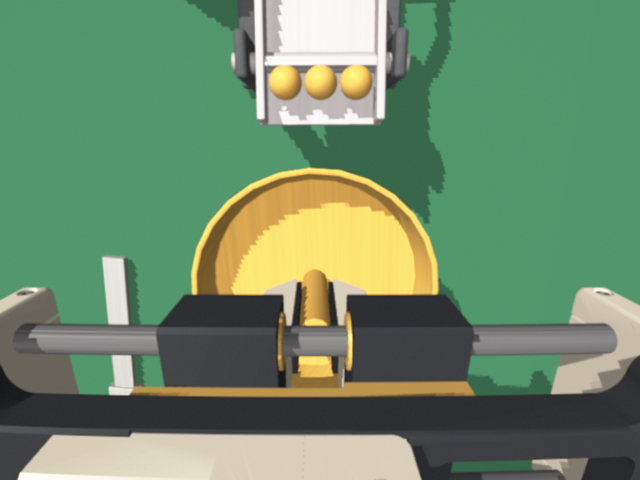

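Pan held level; tray's open edge runs (261,123) to (382,122), with three front beads at (285/320/356, 82).

```bash
python3 - <<'E'
from h import *
im=load('wrist')
for u,v,z in((261,123,.061),(382,122,.061),(320,123,.061),(285,82,.07),(356,82,.07)):print(px(im,u,v,z).round(4))
print(px(im,320,121).round(4))
E
```

```text
[0.4595 0.0826 0.061 ]
[0.5212 0.0805 0.061 ]
[0.4896 0.0813 0.061 ]
[0.4737 0.1    0.07  ]
[0.5071 0.0986 0.07  ]
[0.4897 0.0824 0.0586]
```

Emit:
arm_command(
  targets=[
    [[0,0.0015,0.015,0,0,0],[0,0,0.02,0,0,0],[0,0,0.013,0,0,0],[0,0,0.006,0,0,0],[0,0,0.003,0,0,0],[0,0,0.002,0,0,0],[0,0,0,0,0,0],[0,0,0,0,0,0]],
  ],
)

```text
clock: 7.12
position: [0.4865, -0.0047, 0.0471]
ee_rot: [2.268, 2.173, 0.001]
force: [0.6, -0.2, -2.7]
width: 0.146
gripper_force: 25.0
```

Emit:
arm_command(
  targets=[
    [[0,0,0.001,0,0,0],[0,0,0.0005,0,0,0],[0.004,0,0,0,0,0],[0.006,0,0,0,0,0],[0.007,0,0,0,0,0],[0.007,0,0,0,0,0],[0.006,0,0,0,0,0],[0.004,0,0,0,0,0],[0,0,0,0,0,0],[0,0,0,0,0,0]],
  ],
)

```text
clock: 8.38
position: [0.4882, 0.0301, 0.0456]
ee_rot: [2.268, 2.174, 0.002]
force: [0.0, -0.9, 5.0]
width: 0.144
gripper_force: 25.0
```

Emit:
arm_command(
  targets=[
    [[0,0,0,0,0,0],[0,0,0,0,0,0],[0,0,0,0,0,0],[0,0,0,0,0,0]],
  ],
  jaw=0.05,
)

```text
clock: 8.88
position: [0.4877, 0.0294, 0.0451]
ee_rot: [-2.269, -2.173, 0.0]
force: [0.7, -0.3, -0.1]
width: 0.52
gripper_force: 0.0
```

Emit:
arm_command(
  targets=[
    [[0,0,-0.01,0,0,0],[0,0,-0.03,0,0,0],[0,0,-0.04,0,0,0],[0,0,-0.04,0,0,0],[0,0,-0.02,0,0,0],[0,0,0,0,0,0]],
  ],
  jaw=0.04,
)

```text
clock: 9.62
position: [0.4887, 0.0295, 0.1871]
ee_rot: [2.267, 2.171, 0.004]
force: [-0.4, -0.4, 0.1]
width: 0.433
gripper_force: 0.0
```

Emit:
arm_command(
  targets=[
    [[0.02,0,0,0,0,0],[0.04,0,0,0,0,0],[0.05,0,0,0,0,0],[0.045,0,0,0,0,0],[0.032,-0.002,0,0,0,0]],
  ],
)

```text
clock: 10.25
position: [0.493, 0.2183, 0.1842]
ee_rot: [-2.266, -2.174, 0.002]
force: [0.3, -0.6, -0.2]
width: 0.437
gripper_force: 0.0
```

Emit:
arm_command(
  targets=[
    [[0,0,0,0,0,-0.1745],[0,0,0,0,0,-0.1745],[0,0,0,0,0,-0.1745],[0,0,0,0,0,-0.1745],[0,0,0,0,0,-0.1745],[0,0,0,0,0,-0.1745],[0,0,0,0,0,-0.1745],[0,0,0,0,0,-0.1745],[0,0,0,0,0,-0.1745],[0,0,0,0,0,0]],
  ],
)

```text
clock: 11.5
position: [0.4933, 0.2159, 0.1841]
ee_rot: [-0.07, -3.139, 0.0]
force: [-0.3, 0.0, 0.4]
width: 0.436
gripper_force: 0.0
```

```bash
python3 - <<'E'
from h import *
im=grab('wrist');cv2.imwrite('pics/w3.png',im['pixels'][:,:,::-1])
s=arm.observe();m=R.from_rotvec(s['ee_rot']).as_matrix();print(s['clock'],s['position'],m.round(3),s['joints'].round(2),s['width'],s['force'])
E
```

```text
11.55 [0.49335542 0.21596006 0.18437237] [[-0.999  0.047 -0.002]
 [ 0.047  0.999 -0.   ]
 [ 0.002 -0.    -1.   ]] [ 0.12  0.51 -0.89  1.81  0.45  1.04  0.59] 0.4341857615212543 [-0.74344435  0.51371433  0.08116738]
```

View pics/w3.png

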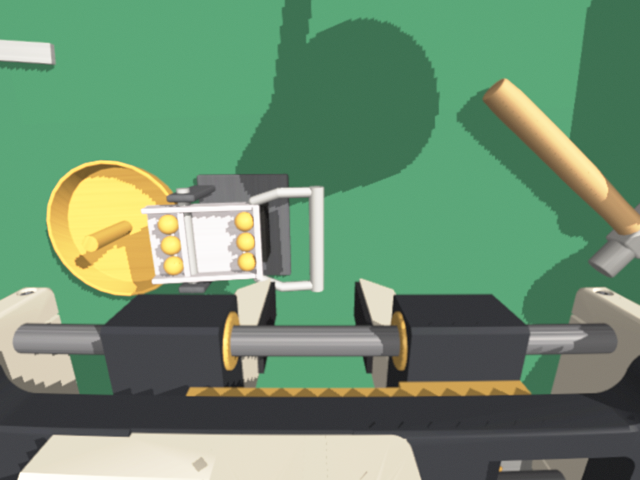

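The pan stands upright with its rim under the tray edge. Bar runs (317,188) to (317,290), centre (317,239), between the fingers.

```bash
python3 - <<'E'
from h import *
im=load('wrist')
for v in(188,239,290):print(px(im,317,v,.056).round(4),px(im,317,v if v==239 else 239).round(4))
print(px(im,88,241,.06),px(im,88,241))
E
```

```text
[0.4512 0.2193 0.056 ] [0.4924 0.2175 0.057 ]
[0.4927 0.2175 0.056 ] [0.4924 0.2175 0.057 ]
[0.5381 0.2156 0.056 ] [0.4924 0.2175 0.057 ]
[0.48481246 0.03037692 0.06      ] [0.48495533 0.02999145 0.05946334]
```

```bash
python3 - <<'E'
from h import *
im=load('wrist')
for p in((270,240),(280,240),(285,190),(285,265),(295,240)):print(p,px(im,*p).round(4))
E
```

```text
(270, 240) [0.5058 0.1718 0.0075]
(280, 240) [0.5064 0.1814 0.0069]
(285, 190) [0.4514 0.1944 0.0578]
(285, 265) [0.5323 0.1845 0.0071]
(295, 240) [ 0.5093  0.1954 -0.0006]
```

Stand base is only 7 mm high, so it is clear of the fingertips. Descend and grip the bar lightly.

Emit:
arm_command(
  targets=[
    [[0,0.0015,0.03,0,0,0],[0,0,0.03,0,0,0],[0,0,0.03,0,0,0],[0,0,0.022,0,0,0],[0,0,0.014,0,0,0],[0,0,0.006,0,0,0],[0,0,0,0,0,0],[0,0,0,0,0,0]],
  ],
)

```text
clock: 12.55
position: [0.4943, 0.218, 0.0539]
ee_rot: [0.069, 3.14, 0.001]
force: [0.0, -0.6, -0.1]
width: 0.436
gripper_force: 0.0
```

Emit:
arm_command(
  targets=[
    [[0,0,0,0,0,0],[0,0,0,0,0,0],[0,0,0,0,0,0],[0,0,0,0,0,0],[0,0,0,0,0,0],[0,0,0,0,0,0]],
  ],
  jaw=0.0,
  newtons=12,
)

```text
clock: 13.3
position: [0.4939, 0.2171, 0.0532]
ee_rot: [0.069, 3.141, -0.002]
force: [-1.7, -4.9, 4.5]
width: 0.124
gripper_force: 12.0
```

Emit:
arm_command(
  targets=[
    [[0,0,-0.002,0,0,0],[0,0,-0.002,0,0,0],[0,0,-0.002,0,0,0],[0,-0.0001,-0.002,0,0,0],[0,-0.0001,-0.002,0,0,0],[0,-0.0001,-0.002,0,0,0]],
  ],
)

```text
clock: 14.05
position: [0.4938, 0.2167, 0.065]
ee_rot: [-0.069, -3.14, 0.002]
force: [2.1, -4.6, -2.7]
width: 0.127
gripper_force: 12.0
```

Emit:
arm_command(
  targets=[
    [[0,-0.0002,-0.002,0,0,0],[0,-0.0002,-0.002,0,0,0],[0,-0.0003,-0.002,0,0,0],[0,-0.0003,-0.002,0,0,0],[0,-0.0003,-0.0019,0,0,0],[0,-0.0004,-0.0019,0,0,0]],
  ],
)

```text
clock: 14.8
position: [0.4937, 0.2149, 0.0767]
ee_rot: [-0.069, -3.14, 0.002]
force: [1.4, -5.5, -3.3]
width: 0.125
gripper_force: 12.0
```

Emit:
arm_command(
  targets=[
    [[0,-0.0004,-0.0019,0,0,0],[0,-0.0005,-0.0019,0,0,0],[0,-0.0005,-0.0019,0,0,0],[0,-0.0005,-0.0019,0,0,0],[0,-0.0005,-0.0019,0,0,0],[0,-0.0006,-0.0019,0,0,0]],
  ],
)

```text
clock: 15.55
position: [0.4935, 0.2118, 0.0881]
ee_rot: [-0.069, -3.14, 0.002]
force: [0.8, -4.8, -4.1]
width: 0.123
gripper_force: 12.0
```

Emit:
arm_command(
  targets=[
    [[0,-0.0006,-0.0019,0,0,0],[0,-0.0007,-0.0019,0,0,0],[0,-0.0007,-0.0018,0,0,0],[0,-0.0007,-0.0018,0,0,0],[0,-0.0007,-0.0018,0,0,0],[0,-0.0008,-0.0018,0,0,0],[0,0,0,0,0,0],[0,0,0,0,0,0],[0,0,0,0,0,0],[0,0,0,0,0,0]],
  ],
)

```text
clock: 16.8
position: [0.4933, 0.2077, 0.099]
ee_rot: [-0.069, -3.14, 0.002]
force: [1.6, -5.3, -4.7]
width: 0.126
gripper_force: 12.0
```

Emit:
arm_command(
  targets=[
    [[0,0,0,0,0,0],[0,0,0,0,0,0],[0,0,0,0,0,0],[0,0,0,0,0,0],[0,0,0,0,0,0],[0,0,0,0,0,0]],
  ],
)

```text
clock: 17.55
position: [0.4933, 0.2078, 0.099]
ee_rot: [-0.069, -3.14, 0.002]
force: [2.1, -5.1, -3.2]
width: 0.123
gripper_force: 12.0
```

```bash
python3 - <<'E'
from h import *
s=arm.observe();print(s['clock'],s['position'],s['force'],s['width'])
a=grab('wrist')['pixels'][:,:,::-1];b=grab('scene')['pixels'][:,:,::-1]
c=np.hstack([cv2.resize(a[100:320,0:330],(450,300)),cv2.resize(b[190:310,350:490],(350,300),interpolation=2)])
cv2.imwrite('pics/t1.png',c)
E
```

```text
17.55 [0.49331931 0.20779509 0.09903368] [ 2.14687764 -5.10071337 -3.2326841 ] 0.1231556453736256
```

View pics/t1.png

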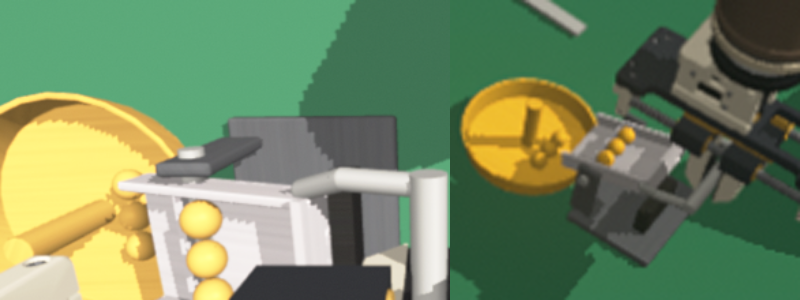

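All three front beads are in the pan: (130,183), (130,215) and (140,245). The back three rest against the lip. Now I lower the tray along the same arc.

Emit:
arm_command(
  targets=[
    [[0,0.0008,0.0018,0,0,0],[0,0.0007,0.0018,0,0,0],[0,0.0007,0.0018,0,0,0],[0,0.0007,0.0018,0,0,0],[0,0.0007,0.0019,0,0,0],[0,0.0006,0.0019,0,0,0]],
  ],
)

```text
clock: 18.4
position: [0.4934, 0.2121, 0.0882]
ee_rot: [-0.068, -3.14, 0.002]
force: [-0.0, -5.2, -2.4]
width: 0.124
gripper_force: 12.0
```

Emit:
arm_command(
  targets=[
    [[0,0.0006,0.0019,0,0,0],[0,0.0005,0.0019,0,0,0],[0,0.0005,0.0019,0,0,0],[0,0.0005,0.0019,0,0,0],[0,0.0005,0.0019,0,0,0],[0,0.0004,0.0019,0,0,0]],
  ],
)

```text
clock: 19.15
position: [0.4936, 0.2152, 0.0768]
ee_rot: [-0.068, -3.14, 0.002]
force: [1.1, -6.5, -1.1]
width: 0.124
gripper_force: 12.0
```

Emit:
arm_command(
  targets=[
    [[0,0.0004,0.0019,0,0,0],[0,0.0003,0.0019,0,0,0],[0,0.0003,0.002,0,0,0],[0,0.0003,0.002,0,0,0],[0,0.0002,0.002,0,0,0],[0,0.0002,0.002,0,0,0]],
  ],
)

```text
clock: 19.9
position: [0.4936, 0.2169, 0.0651]
ee_rot: [-0.069, -3.14, 0.002]
force: [0.6, -5.8, -0.2]
width: 0.128
gripper_force: 12.0
```

Emit:
arm_command(
  targets=[
    [[0,0.0001,0.002,0,0,0],[0,0.0001,0.002,0,0,0],[0,0.0001,0.002,0,0,0],[0,0,0.002,0,0,0],[0,0,0.002,0,0,0],[0,0,0.0015,0,0,0],[0,0,0,0,0,0],[0,0,0,0,0,0]],
  ],
)

```text
clock: 20.9
position: [0.4939, 0.2172, 0.0544]
ee_rot: [0.069, 3.14, -0.002]
force: [-1.6, -6.8, 9.5]
width: 0.125
gripper_force: 12.0
```

Emit:
arm_command(
  targets=[
    [[0,0,0,0,0,0],[0,0,0,0,0,0],[0,0,0,0,0,0],[0,0,0,0,0,0],[0,0,0,0,0,0]],
  ],
  jaw=0.036,
)

```text
clock: 21.52
position: [0.4938, 0.2178, 0.0537]
ee_rot: [-0.068, -3.141, -0.0]
force: [0.6, 0.4, -0.1]
width: 0.388
gripper_force: 0.0
```

Emit:
arm_command(
  targets=[
    [[0,0,-0.01,0,0,0],[0,0,-0.02,0,0,0],[0,0,-0.03,0,0,0],[0,0,-0.04,0,0,0],[0,0,-0.04,0,0,0],[0,0,-0.02,0,0,0],[0,0,0,0,0,0],[0,0,0,0,0,0],[0,0,0,0,0,0],[0,0,0,0,0,0]],
  ],
)

```text
clock: 22.78
position: [0.4935, 0.2176, 0.213]
ee_rot: [-0.068, -3.14, 0.001]
force: [-0.2, -0.6, -0.2]
width: 0.392
gripper_force: 0.0
```

```bash
python3 - <<'E'
from h import *
s=arm.observe();print(s['clock'],s['position'],s['force'],s['width'])
a=grab('wrist');print(px(a,317,239));a=a['pixels'][:,:,::-1];b=grab('scene')['pixels'][:,:,::-1]
c=np.hstack([cv2.resize(a[100:320,0:330],(450,300)),cv2.resize(b[190:310,350:490],(350,300),interpolation=2)])
cv2.imwrite('pics/t2.png',c)
E
```

```text
22.775 [0.49351411 0.21759644 0.21302748] [-0.19110952 -0.55329902 -0.21017093] 0.39207723991640314Traceback (most recent call last):
  File "<stdin>", line 3, in <module>
  File "h.py", line 20, in px
    d=ray(im,u,v);T=camT(im)
                    ~~~~^^^^
  File "h.py", line 11, in camT
    T[:3,:3]=R.from_rotvec(np.ravel(im['rot'])).as_matrix() if np.size(im['rot'])==3 else im['rot']; T[:3,3]=im['pos']; return T@im['T_tool_cam']
                                                                       ~~^^^^^^^
KeyError: 'rot'
```

```bash
python3 - <<'E'
from h import *
a=grab('wrist')['pixels'][:,:,::-1];b=grab('scene')['pixels'][:,:,::-1]
c=np.hstack([cv2.resize(a[100:320,0:330],(450,300)),cv2.resize(b[190:310,350:490],(350,300),interpolation=2)])
cv2.imwrite('pics/t2.png',c);w=load('wrist');print([px(w,u,225).round(4)[2] for u in range(300,330,4)])
E
```

```text
[np.float64(-0.0007), np.float64(-0.0), np.float64(0.0553), np.float64(0.0569), np.float64(0.0571), np.float64(0.0533), np.float64(-0.0007), np.float64(-0.0008)]
```

View pics/t2.png

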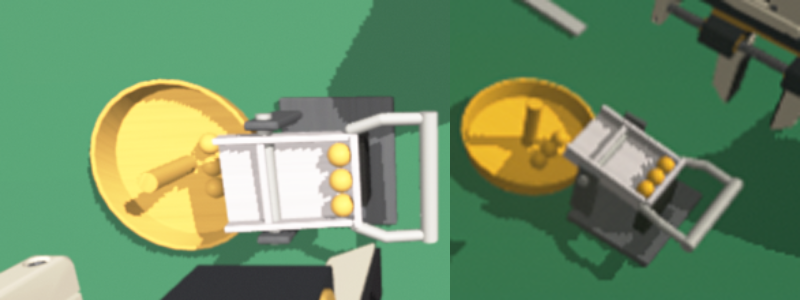

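The bar top is at z = 0.057, as it was at rest. The back row sits against the rear wall at (340,153/180/205), three beads are in the upright pan, and the gripper is clear.

```bash
python3 -c "
from cell import arm
print(arm.sign_off())"
```

```text
the job is handed in; nothing more can be done
None
```

The job is done and handed in at about 23 s: the three front beads are in the upright brass pan, its rim under the tray's front edge. The back row is still in the tray, which is back at rest with the gripper clear of everything.

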